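# Tap a blind cap-nut blank on the garage bench

## Task

The tap has just bitten into the brass nut blank in the blue vise: cut the thread by pushing the arms of its T-bar wrench round, about half a turn clockwise (seen from above), then about a quarter turn back to break the chip, then again half forward and quarter back, then forward once more until you feel the tap bottom in the blind hole. Stop as soon as it bottoms without forcing it, let go and leave the tap there; never unscrew it past where it started, do not lean on the vise or wrench, and leave the other things on the bench where they are.

Things in the scene. Friction and masses are not known exactly. Their poses are not given: they have to be found in the camera images.
- vise: Blue vise fixed to the bench, 215 mm long in its own x (-124 mm, a screw handle 42 mm up, to +90), 125 mm wide in y; origin at its underside below the tap's axis, z up. Jaws (x within 55 mm, 85 mm wide) rise to 70 mm; the brass hexagonal blank between them, 30 mm across flats, to 82 mm. Tap and wrench stand upright in it and are part of it.
- tap (a joint): Angle of the tap, rad; grows forward (clockwise from above), within 0.15 of 0 at the start. Cutting takes 0.25 N m either way (5 to 6 N at 45 mm from the axis); it stays where left and sinks 1.5 mm a turn. Hole depth is not given: the third forward stroke meets the bottom before its half turn is full. The slim shank twists (4 N m/rad), so pushing on there adds about 2 N per mm at 45 mm.
- wrench_hub (a point): Centre of the wrench, on the tap's axis at the bar's mid-height, about 130 mm above the bench; z up, y along the bar to the red end. The hub is a dark block 24 x 30 mm, 18 mm high, with a stud (top 15 mm above this point). Under the bar only the tap, 11 mm thick, stands above the blank, whose top is 48 mm below the bar's axis.
- wrench_red_end (a point): Centre of the red ball, 16 mm across, on one end of the wrench's level steel bar, 64 mm from the axis. The bar is round, 10 mm thick; the arms are free to push between 17 and 56 mm from the axis.
- wrench_black_end (a point): Centre of the black ball, 16 mm across, on the opposite end of the bar, 64 mm from the axis.
- oil_bottle_mid (a point): Grey cutting-oil bottle with yellow label and red cap, 44 mm across and 120 mm tall, standing loose beside the vise; its centre. Leave it alone.
- spare_blank_mid (a point): Loose brass hexagonal blank, 30 mm across flats, 30 mm tall, beside the vise; its centre. Leave it alone.
- done_nut_mid (a point): Finished loose brass cap nut, 30 mm across flats, 31 mm tall, beside the vise; its centre. Leave it alone.
- mug_mid (a point): Blue mug, 80 mm across, 90 mm tall, loose; its centre. Leave it alone.
- bit_case_mid (a point): Red drill-bit case, 90 x 140 x 30 mm, loose; its centre. Leave it alone.
- hammer_grip (a point): Grip point of a hammer lying loose on the left of the bench. Leave it alone.
- screwdriver_grip (a point): Grip point of an orange screwdriver lying loose on the right of the bench. Leave it alone.
There are look-alikes about, which are no part of the job. Of the things that look like the vise, the middle-sized one is meant.

How it is judged:
By the outcome, as a careful person would: the job done as asked, in the order asked, and still so for the second after the job is handed in, with the robot touching nothing.
It also fails if it takes over 72 s, if anything falls off the work surface, if the arm or the gripper's body presses on something with over 40 N, if the wrist force passes 120 N, or if a joint passes its speed limit or range.

## Robot

A 6-joint arm with a two-finger parallel gripper is mounted at the origin on the work surface. World frame = base frame: x ahead of the robot, y to its left, z up, the work surface at z = 0. Lengths are in m, angles in rad, forces in N, time in s.
With the tool pointing down it reaches from about 0.325 to 0.75 m from the base axis. Payload 7.6 kg.
Tool frame: the origin (TCP) lies where the fingers leave the gripper's body, on its centre line; the fingertips stand 73 mm ahead of it and the grasp point (between the pads) lies 54 mm ahead of it; z points along the fingers, y is the direction in which the jaws open and shut (so a half turn about z gives the same grasp; the last joint's range is limited). The gripper opens to 85 mm and grips with 20 to 120 N. Pads are 22 mm wide; open, the fingers measure 114 mm over their backs; the gripper's body (76 mm by 85 mm) begins 54 mm behind the grasp point. The pads swing forward as they close: fully open they stand 13 mm farther back than shut.
Start: joints at [1.08, 0.052, 1.401, -0, 1.689, -0.07], TCP at [0.214, 0.479, 0.304] pointing down, gripper open.
Joint ranges: [-2.9, 2.9], [-0.91, 2.17], [0.12, 2.37], [-1.06, 4.2], [0.26, 2.73], [-2.93, 2.93]. Speed limits (rad/s): [2.57, 2.57, 3.01, 3.14, 3.14, 3.14].

## Interface

Orientations are given as a rotation vector (axis times angle).
In Python, from cell import get_obs, cams, env gives the robot as it stands.
- The arm moves only by the tool play_rows, never from a script. Its argument "series" is a list of rows, each a list of 6 numbers: the shift along the tool's x, y, z in m, then the turn, a rotation vector about the tool's x, y, z in rad. In form: [[dx, dy, dz, rx, ry, rz], ...]. A call has 1 to 20 rows; each row shifts and turns the pose as measured when the row begins, along the tool's axes as they then stand; what a row does not reach is not made up. A row lasts 1/12 s, in which the tool goes at most 41.7 mm and 7.16 degrees, less where a joint would pass 70% of its speed; a pose out of reach is approached as far as the arm can. A call is refused whole if a number of a shift passes 0.0417 or a number of a turn 0.125, either way. A call with a gripper value outside its range is refused whole. "hand" is the finger opening in m, from 0 to 0.0854, set as the call begins (left out, the last holds). The fingers move at their own pace and stop on an object; the grip force is fixed at half the most. Time passes only in rows, so rows that do not move let the fingers close. It gives the time, the measured TCP pose, the force and the opening at its end, in the units of the state.
- get_obs(): the state, without advancing time (a new reading comes with each control period).
- cams.get_image(name): name is "side" or "top"; returns the picture (420x560x3 uint8, blue, green, red); there is no depth.
- cams.calibration(name): a dict with "camera_matrix" (3x3 intrinsics, pixels), "camera_from_world" (4x4, takes a point from world to camera coordinates). Camera axes: x right, y down, z forward; pixel columns grow to the right and rows downward; lengths in m; the calibration is good to about 2 mm. A picture is of the moment at which its call begins. calibration takes no time and is no camera call.
- env.sign_off(): hands the job in, once; it reports no verdict.
Trained networks look in the newest picture that a camera, given by its name, has taken for a name from the list of things; names that differ only in an ending like _2 or _b are one class to them, and where a whole thing is asked for, a point or a joint stands for the part that bears it (a point fixed in the world has none). Each returns a list of dicts, best first, with "p" (0 to 1); they miss things now and then, are a little off and sometimes report something else, mostly with a low value. They report only what shows in the picture. A call takes as long as a camera call. They do not tell look-alikes from the thing itself.
- cams.search_frame(thing, camera): "location" ([column, row] in pixels, amid what is visible of it).
- cams.tip_of(thing, camera): "location" ([column, row] in pixels: a listed point, or the origin of a listed thing).
The state is a dict: "t": time; "joints": joint angles; "joint_velocities": joint speeds; "tau": joint torques, N m; "position": TCP position; "ee_rot": TCP orientation; "force": force on the tool from outside, world axes, zero at the start; "ft_torque": the same for the moment, N m; "width": finger opening in m.
Only numpy, scipy, OpenCV 4.12 (cv2) and the standard library are available. Lean on these libraries where they do the work, as an engineer would, in place of code of your own. Each camera call takes 0.05 s, during which the arm holds its last target. There are 200 camera calls.

## Working session

There is one attempt and no reset: what is moved stays moved. The work goes in short steps, Python scripts to look and compute and a tool call to move; the robot and the scene stay as the last step left them, time stands still between calls to the robot, and variables do not carry over. Pictures are saved under pics/ and viewed, about 8 in all and at most 12, crops included, and the job is handed in when it is done.

Besides the shell and the picture viewer there is one more tool, called after "Call:" in YAML: its name, and indented under it one key for each argument. play_rows: Moves the arm, as the interface text tells. Its arguments: {"type":"object","properties":{"series":{"type":"array"},"hand":{"type":"number"}},"required":["series"]}

```bash
mkdir -p pics; ls
python3 - <<'E'
from cell import get_obs,cams,env
import cv2,numpy as np
o=get_obs();print(o['t'],o['position'],o['ee_rot'],o['force'],o['width'])
for c in('top','side'):
    cv2.imwrite(f'pics/{c}0.png',cams.get_image(c))
    k=cams.calibration(c);print(c,np.round(k['camera_matrix'],1).tolist(),np.round(k['camera_from_world'],4).tolist())
    for n in('vise','wrench_hub','wrench_red_end','wrench_black_end','oil_bottle_mid'):
        print(n,[(np.round(d['location'],1).tolist(),round(d['p'],2)) for d in cams.tip_of(n,c)])
E
```

```text
pics
0.0 [0.21435122 0.47904588 0.30309509] [-6.56029080e-01 -3.07189138e+00  2.28302031e-03] [-0.11269929 -0.40511901 -0.08862297] 0.08558888068907666
top [[457.4, 0.0, 276.4], [0.0, 457.4, 215.3], [0.0, 0.0, 1.0]] [[0.0057, -1.0, -0.008, -0.0039], [-0.9946, -0.0048, -0.1033, 0.4752], [0.1033, 0.0085, -0.9946, 1.2665], [0.0, 0.0, 0.0, 1.0]]
vise [([380.8, 314.2], 0.91), ([256.1, 188.7], 0.84), ([191.0, 247.0], 0.61), ([301.9, 168.3], 0.25)]
wrench_hub [([397.3, 323.7], 0.72), ([201.7, 182.3], 0.65), ([251.1, 178.8], 0.6), ([184.6, 251.1], 0.45)]
wrench_red_end [([359.9, 324.8], 0.78), ([229.9, 183.7], 0.72), ([170.8, 252.4], 0.66)]
wrench_black_end [([433.2, 322.8], 0.81), ([274.8, 173.2], 0.71), ([204.6, 238.4], 0.69), ([409.1, 232.5], 0.67), ([250.3, 177.8], 0.16)]
oil_bottle_mid [([199.4, 183.8], 0.73), ([144.8, 153.9], 0.54)]
side [[379.5, 0.0, 277.8], [0.0, 379.5, 214.8], [0.0, 0.0, 1.0]] [[0.9787, -0.2037, -0.0257, -0.4383], [-0.1256, -0.4953, -0.8596, 0.1608], [0.1624, 0.8445, -0.5103, 0.949], [0.0, 0.0, 0.0, 1.0]]
vise [([241.4, 212.5], 0.82), ([311.9, 238.6], 0.7), ([182.1, 362.1], 0.64)]
wrench_hub [([311.3, 192.9], 0.74), ([168.6, 287.5], 0.65), ([240.6, 187.3], 0.45)]
wrench_red_end [([165.6, 258.4], 0.67), ([232.3, 178.7], 0.54), ([297.3, 188.3], 0.46)]
wrench_black_end [([325.8, 203.2], 0.58), ([246.2, 193.6], 0.54)]
oil_bottle_mid [([300.2, 193.7], 0.83), ([322.3, 259.7], 0.71)]
```

View pics/top0.png

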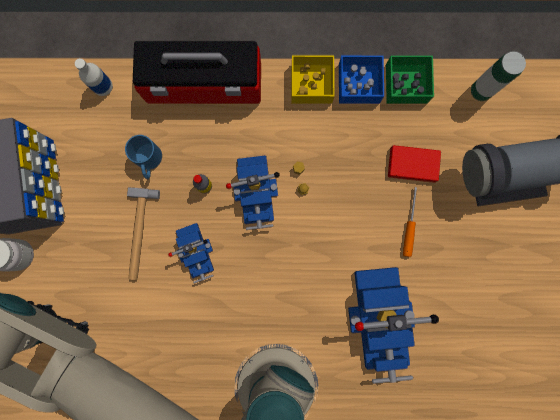

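View pics/side0.png

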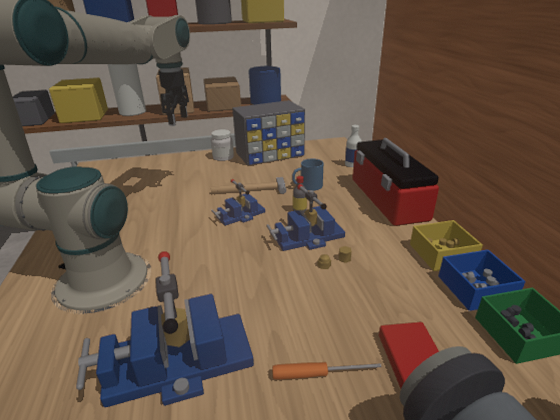

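The overhead view shows three vises. The middle-sized one is at about (255,190), with its red ball at (229,185) and black at (276,175). In the side view its hub is at about (311,193). Next I triangulate.

```bash
cat > h.py <<'E'
import numpy as np,cv2
from cell import get_obs,cams,env
C={c:cams.calibration(c) for c in('top','side')}
P={c:C[c]['camera_matrix']@C[c]['camera_from_world'][:3] for c in C}
def tri(a,b):
    X=cv2.triangulatePoints(P['top'],P['side'],np.array(a,float).reshape(2,1),np.array(b,float).reshape(2,1))
    return X[:3,0]/X[3,0]
def proj(c,X):
    p=P[c]@np.append(X,1);return p[:2]/p[2]
def ray(c,uv,z):
    M=P[c]; A=np.c_[M[:,0],M[:,1],-np.append(uv,1.)];s=np.linalg.solve(A,-(M[:,2]*z+M[:,3]));return np.array([s[0],s[1],z])
def crop(c,uv,name,r=(46,36),s=8):
    im=cams.get_image(c);u,v=map(int,uv);cv2.imwrite(name,cv2.resize(im[v-r[1]:v+r[1],u-r[0]:u+r[0]],None,fx=s,fy=s,interpolation=cv2.INTER_CUBIC))
    return u-r[0],v-r[1]
E
python3 - <<'E'
from h import *
for n,a,b in(('hub',(251.1,178.8),(311.3,192.9)),('red',(229.9,183.7),(297.3,188.3)),('blk',(274.8,173.2),(325.8,203.2))):
    X=tri(a,b);print(n,X.round(4),proj('top',X).round(1),proj('side',X).round(1),'z130',ray('top',a,.13).round(4),ray('side',b,.13).round(4))
print('vise',ray('top',(256.1,188.7),0),ray('side',(311.9,238.6),0))
print('oil',tri((199.4,183.8),(300.2,193.7)))
a=crop('top',(252,185),'pics/a.png');b=crop('side',(312,205),'pics/b.png');print(a,b)
x=np.hstack([cv2.imread('pics/a.png'),cv2.imread('pics/b.png')]);cv2.imwrite('pics/ab.png',cv2.resize(np.vstack([cv2.imread('pics/a.png'),cv2.imread('pics/b.png')]),None,fx=.5,fy=.5))
E
```

```text
hub [0.558  0.0642 0.1375] [251.1 179. ] [311.6 192.8] z130 [0.56   0.0645 0.13  ] [0.5613 0.078  0.13  ]
red [0.5414 0.121  0.1273] [229.5 185.9] [300.3 187.8] z130 [0.5468 0.1198 0.13  ] [0.5312 0.1148 0.13  ]
blk [0.5755 0.0022 0.136 ] [274.9 172.6] [324.9 203.4] z130 [0.5751 0.0027 0.13  ] [0.5816 0.0127 0.13  ]
vise [0.55502332 0.0582021  0.        ] [0.5567764  0.04705436 0.        ]
oil [0.56117209 0.2117967  0.05935774]
(206, 149) (266, 169)
```

View pics/ab.png

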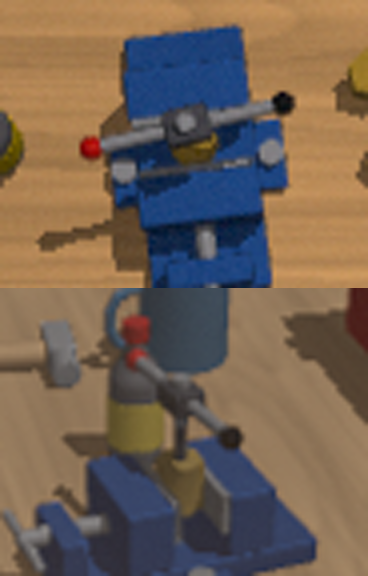

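The top crop shows red at (229,186), black at (276.8,174.5) and the stud at (252.8,180). The side crop shows red at (299.3,186.5), black at (323.8,206.2) and the hub at (311.5,195.5). The second red blob there is the oil cap behind. Refining with a constrained fit.

```bash
cat >> h.py <<'E'
from scipy.optimize import least_squares
def fit(tr,tb,sr,sb):
    f=lambda q:np.concatenate([proj(c,np.array([q[0],q[1],q[2]])+s*.064*np.array([np.cos(q[3]),np.sin(q[3]),0]))-uv for c,s,uv in(('top',1,tr),('top',-1,tb),('side',1,sr),('side',-1,sb))])
    r=least_squares(f,[.558,.06,.13,1.8]);return r.x,r.fun
E
python3 - <<'E'
from h import *
r=(229,186);b=(276.8,174.5);print(tri(r,(299.3,186.5)),tri(b,(323.8,206.2)),tri((252.8,180),(311.5,195.5)))
print(*fit(r,b,(299.3,186.5),(323.8,206.2)))
print(get_obs()['t'])
# neighbours
for n in('oil_bottle_mid','spare_blank_mid','done_nut_mid','mug_mid'):
    print(n,[ray('top',d['location'],.04).round(3)[:2].tolist()+[round(d['p'],2)] for d in cams.tip_of(n,'top')])
E
```

```text
[0.53981086 0.12201291 0.13123763] [ 0.57141081 -0.00256187  0.13082471] [0.55654365 0.05993597 0.13181023]
[0.55556136 0.05972415 0.1310216  1.8197529 ] [ 0.06256325  0.26989109 -0.10717249  0.04737     0.35128273  0.05633815
 -0.01059102 -0.11957939]
0.7
oil_bottle_mid [[0.572, 0.206, 0.55]]
spare_blank_mid [[0.607, -0.061, 0.64]]
done_nut_mid [[0.54, -0.077, 0.54]]
mug_mid [[0.65, 0.374, 0.82]]
```

```bash
cat >> h.py <<'E'
from scipy.spatial.transform import Rotation as R
HUB=np.array([.556,.060,.131])
def rep(tgt=None,yaw=None):
    o=get_obs();Rm=R.from_rotvec(o['ee_rot']).as_matrix()
    y=np.degrees(np.arctan2(Rm[1,1],Rm[0,1]))
    print('t',round(o['t'],2),'pos',o['position'].round(4),'yawY',y.round(1),'tilt',Rm[:,2].round(3),'q',np.round(o['joints'],2),'F',o['force'].round(1),'Mz',np.round(o['ft_torque'],2),'w',round(o['width'],4))
    if tgt is not None:print('tool shift',(Rm.T@(np.array(tgt)-o['position'])).round(4))
    if yaw is not None:
        print('rz(+cw)',((y-yaw+90)%180-90).round(1))
E
python3 - <<'E'
from h import *
rep([.556,.06,.25],104.3+21)
E
```

```text
t 0.9 pos [0.2144 0.4792 0.3039] yawY 65.9 tilt [ 0.  0. -1.] q [ 1.08  0.05  1.4   0.    1.69 -0.07] F [-0.1  0.9  0.4] Mz [-0.02 -0.    0.01] w 0.0857
tool shift [-0.483  -0.2431  0.0539]
rz(+cw) -59.4
```

Call:
play_rows:
  series:
    - [-0.0284,-0.0143,0,0,0,0]
    - [-0.0284,-0.0143,0,0,0,0]
    - [-0.0284,-0.0143,0,0,0,0]
    - [-0.0284,-0.0143,0,0,0,0]
    - [-0.0284,-0.0143,0,0,0,0]
    - [-0.0284,-0.0143,0,0,0,0]
    - [-0.0284,-0.0143,0,0,0,0]
    - [-0.0284,-0.0143,0,0,0,0]
    - [-0.0284,-0.0143,0,0,0,0]
    - [-0.0284,-0.0143,0,0,0,0]
    - [-0.0284,-0.0143,0,0,0,0]
    - [-0.0284,-0.0143,0,0,0,0]
    - [-0.0284,-0.0143,0,0,0,0]
    - [-0.0284,-0.0143,0,0,0,0]
    - [-0.0284,-0.0143,0,0,0,0]
    - [-0.0284,-0.0143,0,0,0,0]
    - [-0.0284,-0.0143,0,0,0,0]
  hand: 0.078

```text
t: 2.32
position: [0.5683, 0.0447, 0.3045]
ee_rot: [0.639, 3.073, 0.006]
force: [1.0, 0.4, 0.1]
width: 0.078
```

Call:
play_rows:
  series:
    - [0,0,0,0,0,-0.1]
    - [0,0,0,0,0,-0.1]
    - [0,0,0,0,0,-0.1]
    - [0,0,0,0,0,-0.1]
    - [0,0,0,0,0,-0.1]
    - [0,0,0,0,0,-0.1]
    - [0,0,0,0,0,-0.1]
    - [0,0,0,0,0,-0.1]
    - [0,0,0,0,0,-0.1]
    - [0,0,0,0,0,-0.1]
    - [0,0,0,0,0,-0.1]
    - [0,0,0,0,0,0]

```text
t: 3.32
position: [0.572, 0.0369, 0.3015]
ee_rot: [-1.127, 2.932, 0.002]
force: [0.4, -0.2, 0.8]
width: 0.0778
```

```bash
python3 -c "
from h import *
rep([.556,.06,.25],131)"
```

```text
t 3.32 pos [0.572  0.0369 0.3015] yawY 132.1 tilt [-0.     0.002 -1.   ] q [-0.    0.19  1.26  0.    1.7  -2.31] F [ 0.4 -0.2  0.8] Mz [-0.06  0.04  0.01] w 0.0778
tool shift [-0.0036  0.0279  0.0515]
rz(+cw) 1.1
```

Call:
play_rows:
  series:
    - [-0.0018,0.014,0.02,0,0,0]
    - [-0.0018,0.0139,0.02,0,0,0]
    - [0,0,0.02,0,0,0]
    - [0,0,0.02,0,0,0]
    - [0,0,0.005,0,0,0]
    - [0,0,0,0,0,0]

```text
t: 3.82
position: [0.5561, 0.061, 0.2153]
ee_rot: [-1.098, 2.939, -0.0]
force: [-0.7, -0.3, 0.6]
width: 0.0781
```

```bash
python3 -c "
from h import *
rep([.556,.06,.175],131)
crop('side',(312,185),'pics/c.png',r=(50,38),s=8)"
```

```text
t 3.82 pos [0.5561 0.061  0.2153] yawY 131.0 tilt [ 0.004  0.002 -1.   ] q [ 0.04  0.19  1.43  0.    1.52 -2.24] F [-0.7 -0.3  0.6] Mz [-0.02  0.01  0.  ] w 0.0781
tool shift [ 0.0009 -0.0006  0.0403]
rz(+cw) -0.0
```

View pics/c.png

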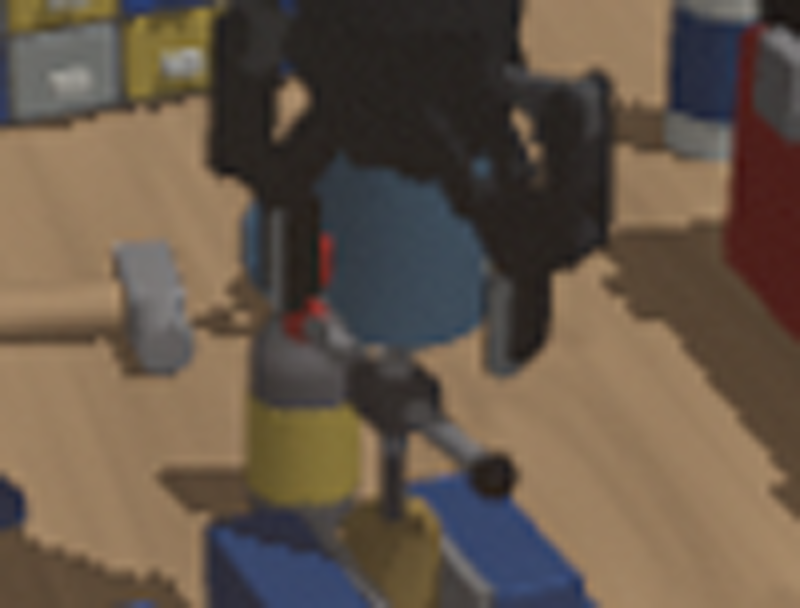

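The fingers straddle the wrench, one beside each arm, with their tips at crop pixels (295,320) and (500,365). The stud at (397,365) is centred under the gripper. Lowering, then starting the first stroke.

Call:
play_rows:
  series:
    - [0.0005,-0.0004,0.014,0,0,0]
    - [0.0004,-0.0002,0.014,0,0,0]
    - [0,0,0.012,0,0,0]
    - [0,0,0,0,0,0]

```text
t: 4.2
position: [0.5588, 0.0595, 0.1806]
ee_rot: [-1.088, 2.932, -0.005]
force: [-0.5, 0.0, -0.1]
width: 0.0778
```

```bash
python3 -c "
from h import *
rep([.556,.06,.174],125)"
```

```text
t 4.2 pos [0.5588 0.0595 0.1806] yawY 130.7 tilt [ 0.014  0.002 -1.   ] q [ 0.04  0.22  1.47  0.    1.44 -2.24] F [-0.5  0.  -0.1] Mz [ 0.02 -0.03 -0.  ] w 0.0778
tool shift [0.0019 0.0022 0.0066]
rz(+cw) 5.7
```

```bash
cat >> h.py <<'E'
def lev(z=.174):
    o=get_obs();Rm=R.from_rotvec(o['ee_rot']).as_matrix()
    y=np.degrees(np.arctan2(Rm[1,1],Rm[0,1]))
    print('t',round(o['t'],2),'yaw',y.round(1),'q6',round(np.degrees(o['joints'][5])),'pos',o['position'].round(4),'Mz',o['ft_torque'][2].round(3),'F',o['force'].round(1),'fix',(Rm.T@(np.array([.556,.06,z])-o['position'])).round(4),'rot',(Rm.T@np.cross(Rm[:,2],[0,0,-1])).round(3))
E
python3 -c "
from h import *
lev()"
```

```text
t 4.2 yaw 130.7 q6 -128 pos [0.5588 0.0595 0.1806] Mz -0.002 F [-0.5  0.  -0.1] fix [0.0019 0.0022 0.0066] rot [-0.008  0.012  0.   ]
```

Call:
play_rows:
  series:
    - [0.0019,0.0022,0.0066,-0.008,0.012,0]
    - [0,0,0,0,0,0.05]
    - [0,0,0,0,0,0.05]
    - [0,0,0,0,0,0.05]
    - [0,0,0,0,0,0.05]
    - [0,0,0,0,0,0.05]

```text
t: 4.7
position: [0.5559, 0.0596, 0.1762]
ee_rot: [0.699, -3.059, 0.001]
force: [0.1, -0.9, -3.3]
width: 0.078
```

```bash
python3 -c "
from h import *
lev()"
```

```text
t 4.7 yaw 115.7 q6 -113 pos [0.5559 0.0596 0.1762] Mz 0.229 F [ 0.1 -0.9 -3.3] fix [-0.0003  0.0003  0.0022] rot [ 0.    -0.004  0.   ]
```

Call:
play_rows:
  series:
    - [0,0,0,0,0,0.08]
    - [0,0,0,0,0,0.08]
    - [0,0,0,0,0,0.08]
    - [0,0,0,0,0,0.08]
    - [0,0,0,0,0,0.08]
    - [0,0,0,0,0,0.08]
    - [0,0,0,0,0,0.08]
    - [0,0,0,0,0,0.08]
    - [0,0,0,0,0,0.08]
    - [0,0,0,0,0,0.08]

```text
t: 5.53
position: [0.5535, 0.0606, 0.1761]
ee_rot: [-0.603, -3.066, 0.008]
force: [-1.0, 1.1, -2.1]
width: 0.0781
```

```bash
python3 -c "
from h import *
lev()"
```

```text
t 5.53 yaw 67.8 q6 -65 pos [0.5535 0.0606 0.1761] Mz 0.288 F [-1.   1.1 -2.1] fix [-0.0025  0.0004  0.002 ] rot [-0.008 -0.015 -0.   ]
```

Call:
play_rows:
  series:
    - [-0.0013,0.0002,0.001,-0.004,-0.007,0.08]
    - [-0.0012,0.0002,0.001,-0.004,-0.007,0.08]
    - [0,0,0,0,0,0.08]
    - [0,0,0,0,0,0.08]
    - [0,0,0,0,0,0.08]
    - [0,0,0,0,0,0.08]
    - [0,0,0,0,0,0.08]
    - [0,0,0,0,0,0.08]
    - [0,0,0,0,0,0.08]
    - [0,0,0,0,0,0.08]
    - [0,0,0,0,0,0.08]
    - [0,0,0,0,0,0.08]
    - [0,0,0,0,0,0.08]
    - [0,0,0,0,0,0.08]

```text
t: 6.7
position: [0.5535, 0.0642, 0.1756]
ee_rot: [-2.202, -2.222, 0.012]
force: [1.8, 0.8, -3.3]
width: 0.078
```

```bash
python3 -c "
from h import *
lev()"
```

```text
t 6.7 yaw 0.5 q6 2 pos [0.5535 0.0642 0.1756] Mz 0.218 F [ 1.8  0.8 -3.3] fix [-0.0042  0.0025  0.0016] rot [-0.015 -0.004 -0.   ]
```

Call:
play_rows:
  series:
    - [-0.0021,0.0012,0.0008,-0.008,-0.002,0.08]
    - [-0.0021,0.0012,0.0008,-0.007,-0.002,0.08]
    - [0,0,0,0,0,0.08]
    - [0,0,0,0,0,0.08]
    - [0,0,0,0,0,0.08]
    - [0,0,0,0,0,0.08]
    - [0,0,0,0,0,0.08]
    - [0,0,0,0,0,0.08]
    - [0,0,0,0,0,0.08]
    - [0,0,0,0,0,0.08]
    - [0,0,0,0,0,0.08]
    - [0,0,0,0,0,0.08]
    - [0,0,0,0,0,0.08]

```text
t: 7.78
position: [0.5557, 0.0629, 0.1749]
ee_rot: [-3.045, -0.762, 0.009]
force: [1.7, 0.0, -3.9]
width: 0.0781
```

```bash
python3 -c "
from h import *
lev()"
```

```text
t 7.78 yaw -61.9 q6 65 pos [0.5557 0.0629 0.1749] Mz 0.197 F [ 1.7  0.  -3.9] fix [-0.0011  0.0027  0.0009] rot [-0.004  0.005 -0.   ]
```

Call:
play_rows:
  series:
    - [0,0,0,0,0,0.03]
    - [-0.001,0.0027,0,0,0,-0.06]
    - [0,0,0,0,0,-0.08]
    - [0,0,0,0,0,-0.05]
    - [0,0,-0.015,0,0,0]
    - [0,0,-0.015,0,0,0]
    - [0,0,-0.015,0,0,0]
    - [0,0,-0.01,0,0,0]

```text
t: 8.45
position: [0.5562, 0.0602, 0.233]
ee_rot: [-2.972, -1.003, 0.016]
force: [-0.2, 0.2, 0.2]
width: 0.0783
```

```bash
cat >> h.py <<'E'
def look(ang,name):
    "crops with predicted balls for bar yaw ang marked in green(red end)"
    a=crop('top',(252,185),'pics/_a.png',r=(40,36),s=5);b=crop('side',(312,195),'pics/_b.png',r=(40,36),s=5)
    cv2.imwrite(name,np.hstack([cv2.imread('pics/_a.png'),cv2.imread('pics/_b.png')]));print(a,b)
    d=np.radians(ang);e=.064*np.array([np.cos(d),np.sin(d),0])
    for c in('top','side'):print(c,'red',proj(c,HUB+e).round(1),'blk',proj(c,HUB-e).round(1))
def ball(ang):
    "bar yaw from side/top detections at fixed hub"
    for c in('top','side'):
        for n,s in(('wrench_red_end',1),('wrench_black_end',-1)):
            for q in cams.tip_of(n,c):
                X=ray(c,q['location'],.130)-HUB
                if .045<np.hypot(*X[:2])<.085:print(c,n,round(q['p'],2),'r',np.hypot(*X[:2]).round(3),'yaw',np.degrees(np.arctan2(s*X[1],s*X[0])).round(1))
E
python3 -c "
from h import *
lev()
look(-76,'pics/d.png');ball(0)"
```

```text
t 8.45 yaw -52.7 q6 55 pos [0.5562 0.0602 0.233 ] Mz 0.02 F [-0.2  0.2  0.2] fix [0.0001 0.0005 0.059 ] rot [-0.008  0.008  0.   ]
(212, 149) (272, 159)
top red [276.6 174.5] blk [228.9 186. ]
side red [323.8 206. ] blk [299.9 186.5]
top wrench_red_end 0.48 r 0.066 yaw -78.4
side wrench_red_end 0.66 r 0.073 yaw -86.0
side wrench_black_end 0.58 r 0.057 yaw -80.9
```

View pics/d.png

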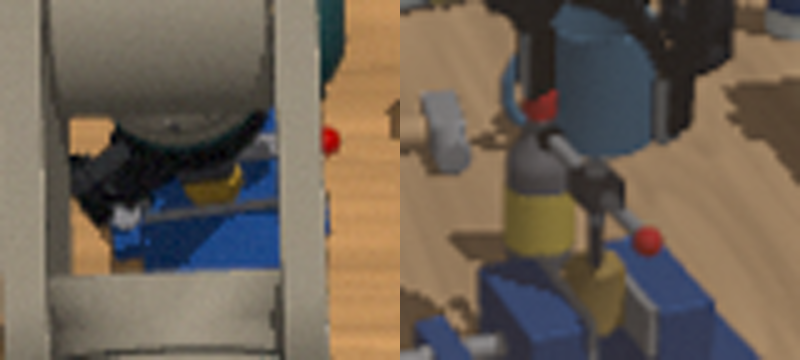

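Call:
play_rows:
  series:
    - [0,0,0,-0.008,0.008,0.095]
    - [0,0,0,0,0,0.095]
    - [0,0,0,0,0,0.095]
    - [0,0,0,0,0,0.095]
    - [0,0,0,0,0,0.095]
    - [0,0,0,0,0,0.095]
    - [0,0,0,0,0,0.095]
    - [0,0,0,0,0,0.095]
    - [0,0,0,0,0,0.095]
    - [0,0,0,0,0,0.095]
    - [0,0,0,0,0,0]
    - [0,0,0,0,0,0]

```text
t: 9.75
position: [0.5513, 0.06, 0.2152]
ee_rot: [3.088, -0.536, -0.042]
force: [-0.5, 0.2, -1.0]
width: 0.0782
```

```bash
python3 -c "
from h import *
lev()
X=ray('side',(321.6,207),.13)-HUB;print(X,np.degrees(np.arctan2(X[1],X[0])))"
```

```text
t 9.75 yaw -109.7 q6 112 pos [0.5513 0.06   0.2152] Mz -0.002 F [-0.5  0.2 -1. ] fix [ 0.0055 -0.002   0.0411] rot [0.011 0.025 0.   ]
[ 0.00905844 -0.06377074 -0.001     ] -81.91539054031968
```

Call:
play_rows:
  series:
    - [0.0055,-0.002,0.011,0.011,0.025,0]
    - [0,0,0.011,0,0,0]
    - [0,0,0.011,0,0,0]
    - [0,0,0.005,0,0,0]
    - [0,0,0,0,0,0]

```text
t: 10.17
position: [0.5559, 0.06, 0.1726]
ee_rot: [3.097, -0.521, -0.007]
force: [0.4, 0.5, -0.6]
width: 0.0779
```

```bash
python3 -c "
from h import *
lev()"
```

```text
t 10.17 yaw -109.1 q6 111 pos [0.5559 0.06   0.1726] Mz 0.034 F [ 0.4  0.5 -0.6] fix [ 0.0001 -0.     -0.0014] rot [ 0.002  0.004 -0.   ]
```

Call:
play_rows:
  series:
    - [0,0,-0.001,0,0,-0.08]
    - [0,0,0,0,0,-0.08]
    - [0,0,0,0,0,-0.08]
    - [0,0,0,0,0,-0.08]
    - [0,0,0,0,0,-0.08]
    - [0,0,0,0,0,-0.08]
    - [0,0,0,0,0,-0.08]
    - [0,0,0,0,0,-0.08]
    - [0,0,0,0,0,-0.08]
    - [0,0,0,0,0,-0.08]
    - [0,0,0,0,0,-0.08]

```text
t: 11.08
position: [0.5582, 0.0612, 0.173]
ee_rot: [-3.003, -0.912, -0.002]
force: [1.7, 1.6, -2.5]
width: 0.078
```

```bash
python3 -c "
from h import *
lev()"
```

```text
t 11.08 yaw -56.2 q6 59 pos [0.5582 0.0612 0.173 ] Mz -0.309 F [ 1.7  1.6 -2.5] fix [-0.0025 -0.0002 -0.001 ] rot [-0.002 -0.002 -0.   ]
```

Call:
play_rows:
  series:
    - [-0.0012,0,-0.001,0,0,-0.08]
    - [-0.0012,0,0,0,0,-0.08]
    - [0,0,0,0,0,-0.08]
    - [0,0,0,0,0,-0.08]
    - [0,0,0,0,0,-0.08]
    - [0,0,0,0,0,-0.08]
    - [0,0,0,0,0,-0.08]
    - [0,0,0,0,0,-0.08]
    - [0,0,0,0,0,-0.08]
    - [0,0,0,0,0,-0.08]
    - [0,0,0,0,0,-0.05]

```text
t: 12.0
position: [0.558, 0.0638, 0.1742]
ee_rot: [-2.305, -2.126, -0.019]
force: [-0.2, 0.3, -0.7]
width: 0.0777
```

```bash
python3 -c "
from h import *
lev()"
```

```text
t 12.0 yaw -4.6 q6 7 pos [0.558  0.0638 0.1742] Mz -0.269 F [-0.2  0.3 -0.7] fix [-0.0039 -0.0017  0.0001] rot [ 0.004 -0.013 -0.   ]
```

Quarter turn back is done. Next I back off, lift and measure the bar.

Call:
play_rows:
  series:
    - [-0.002,-0.001,0,0.002,-0.006,0.05]
    - [-0.002,-0.001,0,0.002,-0.006,0.08]
    - [0,0,0,0,0,0.06]
    - [0,0,-0.012,0,0,0]
    - [0,0,-0.014,0,0,0]
    - [0,0,-0.014,0,0,0]
    - [0,0,-0.004,0,0,0]
    - [0,0,0,0,0,0]

```text
t: 12.67
position: [0.5555, 0.0608, 0.2233]
ee_rot: [-2.492, -1.908, -0.0]
force: [0.6, -0.2, -0.3]
width: 0.0783
```

```bash
python3 -c "
from h import *
lev()
look(10,'pics/e.png');ball(0)"
```

```text
t 12.67 yaw -15.1 q6 18 pos [0.5555 0.0608 0.2233] Mz -0.017 F [ 0.6 -0.2 -0.3] fix [-0.0008  0.0009  0.0493] rot [-0.002 -0.002  0.   ]
(212, 149) (272, 159)
top red [248.8 156.5] blk [256.8 204.2]
side red [332.3 191.3] blk [289.4 200.5]
top wrench_black_end 0.62 r 0.056 yaw 16.3
side wrench_red_end 0.61 r 0.05 yaw -171.3
side wrench_red_end 0.5 r 0.056 yaw 12.5
side wrench_black_end 0.67 r 0.061 yaw 6.6
```

View pics/e.png

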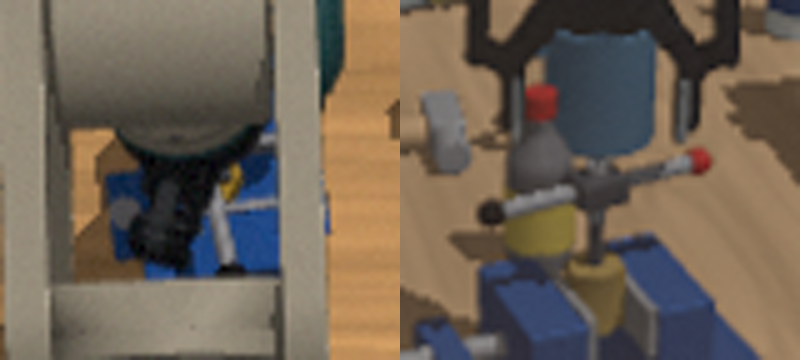

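The side crop has red at (332.2,191) and black at (290,201.4), so the bar is at about 10°, 90° back from its -80°. Hopping to the other side for stroke 2.

Call:
play_rows:
  series:
    - [0,0,0,0,0,-0.09]
    - [0,0,0,0,0,-0.09]
    - [0,0,0,0,0,-0.09]
    - [0,0,0,0,0,-0.09]
    - [0,0,0,0,0,-0.09]
    - [0,0,0,0,0,-0.09]
    - [0,0,0,0,0,-0.09]
    - [0,0,0,0,0,-0.09]
    - [0,0,0,0,0,-0.09]
    - [0,0,0,0,0,-0.08]
    - [0,0,0,0,0,0]

```text
t: 13.88
position: [0.5524, 0.0606, 0.2124]
ee_rot: [-1.359, -2.812, 0.011]
force: [-0.3, -0.6, 0.3]
width: 0.0777
```

```bash
python3 -c "
from h import *
lev()"
```

```text
t 13.88 yaw 38.4 q6 -36 pos [0.5524 0.0606 0.2124] Mz 0.004 F [-0.3 -0.6  0.3] fix [-0.0033  0.003   0.0384] rot [-0.015 -0.014 -0.   ]
```

Call:
play_rows:
  series:
    - [-0.0033,0.003,0.011,-0.015,-0.014,0]
    - [0,0,0.011,0,0,0]
    - [0,0,0.01,0,0,0]
    - [0,0,0.004,0,0,0]
    - [0,0,0,0,0,0]

```text
t: 14.3
position: [0.5564, 0.0611, 0.1736]
ee_rot: [-1.376, -2.822, -0.003]
force: [-0.4, 1.0, 1.0]
width: 0.0782
```

```bash
python3 -c "
from h import *
lev()"
```

```text
t 14.3 yaw 38.0 q6 -36 pos [0.5564 0.0611 0.1736] Mz 0.024 F [-0.4  1.   1. ] fix [-0.0006 -0.001  -0.0004] rot [ 0.001 -0.002  0.   ]
```

Call:
play_rows:
  series:
    - [-0.0006,-0.001,0,0,0,0.08]
    - [0,0,0,0,0,0.08]
    - [0,0,0,0,0,0.08]
    - [0,0,0,0,0,0.08]
    - [0,0,0,0,0,0.08]
    - [0,0,0,0,0,0.08]
    - [0,0,0,0,0,0.08]
    - [0,0,0,0,0,0.08]
    - [0,0,0,0,0,0.08]
    - [0,0,0,0,0,0.08]
    - [0,0,0,0,0,0.08]
    - [0,0,0,0,0,0.08]
    - [0,0,0,0,0,0.08]

```text
t: 15.38
position: [0.5557, 0.063, 0.1735]
ee_rot: [-2.635, -1.699, 0.0]
force: [0.9, 1.6, -0.1]
width: 0.0781
```

```bash
python3 -c "
from h import *
lev()"
```

```text
t 15.38 yaw -24.4 q6 27 pos [0.5557 0.063  0.1735] Mz 0.293 F [ 0.9  1.6 -0.1] fix [-0.0026  0.0015 -0.0005] rot [-0.005 -0.003 -0.   ]
```

Call:
play_rows:
  series:
    - [-0.0013,0.0008,0,-0.003,-0.002,0.08]
    - [-0.0013,0.0008,0,-0.002,-0.001,0.08]
    - [0,0,0,0,0,0.08]
    - [0,0,0,0,0,0.08]
    - [0,0,0,0,0,0.08]
    - [0,0,0,0,0,0.08]
    - [0,0,0,0,0,0.08]
    - [0,0,0,0,0,0.08]
    - [0,0,0,0,0,0.08]
    - [0,0,0,0,0,0.08]
    - [0,0,0,0,0,0.08]
    - [0,0,0,0,0,0.08]
    - [0,0,0,0,0,0.08]
    - [0,0,0,0,0,0.08]

```text
t: 16.55
position: [0.555, 0.0618, 0.1732]
ee_rot: [-3.14, 0.055, 0.01]
force: [-0.6, 0.5, 0.6]
width: 0.0782
```

```bash
python3 -c "
from h import *
lev()"
```

```text
t 16.55 yaw -92.0 q6 95 pos [0.555  0.0618 0.1732] Mz 0.299 F [-0.6  0.5  0.6] fix [ 0.001   0.0017 -0.0008] rot [-0.001  0.006  0.   ]
```

Call:
play_rows:
  series:
    - [0.001,0.0017,-0.001,0,0.006,0.08]
    - [0,0,0,0,0,0.08]
    - [0,0,0,0,0,0.08]
    - [0,0,0,0,0,0.08]
    - [0,0,0,0,0,0.08]
    - [0,0,0,0,0,0.08]
    - [0,0,0,0,0,0.08]
    - [0,0,0,0,0,0.08]
    - [0,0,0,0,0,0.08]
    - [0,0,0,0,0,0.08]
    - [0,0,0,0,0,0.08]
    - [0,0,0,0,0,0.08]
    - [0,0,0,0,0,0.07]

```text
t: 17.63
position: [0.5535, 0.063, 0.1734]
ee_rot: [2.66, -1.666, -0.018]
force: [0.5, 1.1, 0.4]
width: 0.0781
```

```bash
python3 -c "
from h import *
lev()"
```

```text
t 17.63 yaw -154.1 q6 157 pos [0.5535 0.063  0.1734] Mz 0.251 F [0.5 1.1 0.4] fix [ 0.0038 -0.0009 -0.0006] rot [0.008 0.008 0.   ]
```

Call:
play_rows:
  series:
    - [0.0019,-0.0005,0,0.004,0.004,-0.05]
    - [0.0019,-0.0004,0,0.004,0.004,-0.08]
    - [0,0,0,0,0,-0.09]
    - [0,0,0,0,0,-0.09]
    - [0,0,0,0,0,-0.09]
    - [0,0,0,0,0,-0.09]
    - [0,0,0,0,0,-0.09]
    - [0,0,0,0,0,-0.09]
    - [0,0,0,0,0,-0.09]
    - [0,0,0,0,0,-0.09]
    - [0,0,0,0,0,-0.09]
    - [0,0,0,0,0,0]

```text
t: 18.63
position: [0.554, 0.0578, 0.1715]
ee_rot: [3.127, -0.231, -0.017]
force: [-0.2, -0.1, 0.5]
width: 0.0781
```

```bash
python3 -c "
from h import *
lev()
look(-169,'pics/f.png');ball(0)"
```

```text
t 18.63 yaw -98.4 q6 101 pos [0.554  0.0578 0.1715] Mz 0.023 F [-0.2 -0.1  0.5] fix [ 0.0016 -0.0024 -0.0026] rot [0.007 0.01  0.   ]
(212, 149) (272, 159)
top red [257.2 204.1] blk [248.4 156.6]
side red [289.6 200.7] blk [332.1 191.1]
top wrench_red_end 0.41 r 0.059 yaw -170.0
side wrench_red_end 0.5 r 0.071 yaw -166.6
side wrench_black_end 0.45 r 0.059 yaw 174.5
```

View pics/f.png

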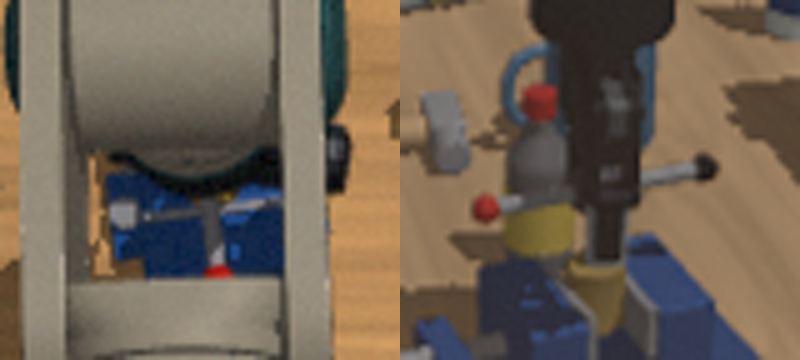

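The bar matches about -170°, with side red at (289.4,200.6) and black at (333.2,192.4), so stroke 2 was about 180°. Continuing round to the back side of the arms.

Call:
play_rows:
  series:
    - [0.0008,-0.0012,-0.0013,0.004,0.005,-0.09]
    - [0.0008,-0.0012,-0.0013,0.003,0.005,-0.09]
    - [0,0,0,0,0,-0.09]
    - [0,0,0,0,0,-0.09]
    - [0,0,0,0,0,-0.09]
    - [0,0,0,0,0,-0.09]
    - [0,0,0,0,0,-0.09]
    - [0,0,0,0,0,-0.09]
    - [0,0,0,0,0,-0.09]
    - [0,0,0,0,0,-0.09]
    - [0,0,0,0,0,-0.09]
    - [0,0,0,0,0,-0.09]
    - [0,0,0,0,0,-0.09]

```text
t: 20.02
position: [0.5559, 0.0603, 0.1745]
ee_rot: [-2.712, -1.584, -0.0]
force: [-0.1, -0.2, -0.2]
width: 0.0781
```

```bash
python3 -c "
from h import *
lev()"
```

```text
t 20.02 yaw -29.4 q6 32 pos [0.5559 0.0603 0.1745] Mz 0.056 F [-0.1 -0.2 -0.2] fix [-0.0002  0.0002  0.0005] rot [-0.001 -0.001  0.   ]
```

Call:
play_rows:
  series:
    - [0,0,0,0,0,-0.08]
    - [0,0,0,0,0,-0.08]
    - [0,0,0,0,0,-0.08]
    - [0,0,0,0,0,-0.08]
    - [0,0,0,0,0,-0.08]
    - [0,0,0,0,0,-0.08]
    - [0,0,0,0,0,-0.08]
    - [0,0,0,0,0,-0.08]
    - [0,0,0,0,0,-0.08]
    - [0,0,0,0,0,-0.08]
    - [0,0,0,0,0,-0.08]
    - [0,0,0,0,0,-0.08]

```text
t: 21.02
position: [0.5558, 0.0635, 0.1748]
ee_rot: [-1.627, -2.683, -0.01]
force: [-0.8, 0.9, -0.3]
width: 0.0779
```

```bash
python3 -c "
from h import *
lev()"
```

```text
t 21.02 yaw 27.5 q6 -25 pos [0.5558 0.0635 0.1748] Mz -0.246 F [-0.8  0.9 -0.3] fix [-0.0032 -0.0015  0.0007] rot [ 0.004 -0.007 -0.   ]
```

Remaining about 58°.

Call:
play_rows:
  series:
    - [-0.0016,-0.0008,0,0.002,-0.004,-0.08]
    - [-0.0016,-0.0007,0,0.002,-0.003,-0.08]
    - [0,0,0,0,0,-0.08]
    - [0,0,0,0,0,-0.08]
    - [0,0,0,0,0,-0.08]
    - [0,0,0,0,0,-0.08]
    - [0,0,0,0,0,-0.08]
    - [0,0,0,0,0,-0.08]
    - [0,0,0,0,0,-0.08]
    - [0,0,0,0,0,-0.08]
    - [0,0,0,0,0,-0.08]
    - [0,0,0,0,0,-0.06]

```text
t: 22.02
position: [0.5557, 0.0621, 0.1746]
ee_rot: [-0.187, -3.135, -0.007]
force: [1.6, 0.1, -0.8]
width: 0.078
```

```bash
python3 -c "
from h import *
lev()"
```

```text
t 22.02 yaw 83.2 q6 -81 pos [0.5557 0.0621 0.1746] Mz -0.265 F [ 1.6  0.1 -0.8] fix [-0.0005 -0.0021  0.0006] rot [ 0.005 -0.001  0.   ]
```

Call:
play_rows:
  series:
    - [0,-0.002,0,0.004,0,0.02]
    - [0,0,0,0,0,0.08]
    - [0,0,0,0,0,0.06]
    - [0,0,-0.012,0,0,0]
    - [0,0,-0.014,0,0,0]
    - [0,0,-0.014,0,0,0]
    - [0,0,-0.006,0,0,0]
    - [0,0,0,0,0,-0.09]
    - [0,0,0,0,0,-0.09]
    - [0,0,0,0,0,-0.09]
    - [0,0,0,0,0,-0.09]
    - [0,0,0,0,0,-0.09]
    - [0,0,0,0,0,-0.09]
    - [0,0,0,0,0,-0.09]
    - [0,0,0,0,0,-0.09]
    - [0,0,0,0,0,-0.09]
    - [0,0,0,0,0,-0.04]
    - [0,0,0,0,0,0]

```text
t: 23.52
position: [0.556, 0.0586, 0.2324]
ee_rot: [-0.908, 3.003, -0.006]
force: [-0.2, 0.2, -0.5]
width: 0.0782
```

```bash
python3 -c "
from h import *
lev()
look(99,'pics/g.png');ball(0)"
```

```text
t 23.52 yaw 123.7 q6 -121 pos [0.556  0.0586 0.2324] Mz -0.002 F [-0.2  0.2 -0.5] fix [-0.0006  0.0014  0.0584] rot [-0.005  0.003  0.   ]
(212, 149) (272, 159)
top red [228.5 183.9] blk [277.  176.6]
side red [301.6 186.1] blk [321.9 206.5]
top wrench_red_end 0.52 r 0.065 yaw -78.8
side wrench_red_end 0.61 r 0.067 yaw -81.7
side wrench_black_end 0.72 r 0.077 yaw -84.6
```

View pics/g.png

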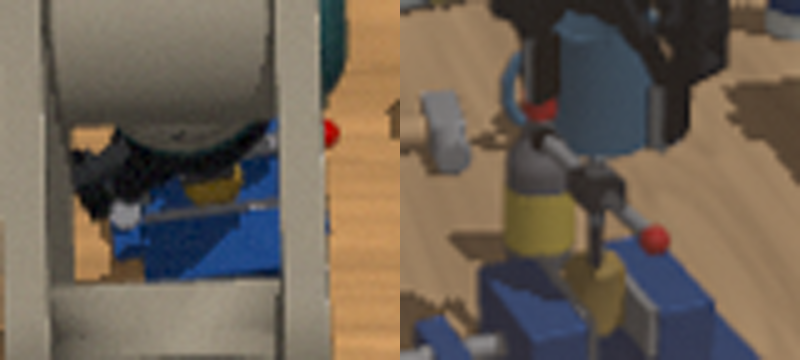

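Side red is at (323,207), so the bar is at about -79° and the second back stroke was about 91°. Lowering for the final stroke.

Call:
play_rows:
  series:
    - [-0.0006,0.0014,0.015,-0.005,0.003,-0.03]
    - [0,0,0.015,0,0,0]
    - [0,0,0.015,0,0,0]
    - [0,0,0.007,0,0,0]
    - [0,0,0,0,0,0]

```text
t: 24.23
position: [0.5563, 0.0602, 0.1795]
ee_rot: [-0.948, 2.993, -0.001]
force: [-0.2, -0.4, 0.4]
width: 0.0782
```

```bash
python3 -c "
from h import *
lev()"
```

```text
t 24.23 yaw 125.2 q6 -123 pos [0.5563 0.0602 0.1795] Mz -0.042 F [-0.2 -0.4  0.4] fix [ 0.0004 -0.      0.0055] rot [-0.001  0.002  0.   ]
```

Stroke 2 already reached 270° net without bottoming, ending at tool yaw of about 25°. The first 90° of this stroke is therefore safe at normal pace.

Call:
play_rows:
  series:
    - [0,0,0.0055,0,0,0.04]
    - [0,0,0,0,0,0.08]
    - [0,0,0,0,0,0.08]
    - [0,0,0,0,0,0.08]
    - [0,0,0,0,0,0.08]
    - [0,0,0,0,0,0.08]
    - [0,0,0,0,0,0.08]
    - [0,0,0,0,0,0.08]
    - [0,0,0,0,0,0.08]
    - [0,0,0,0,0,0.08]

```text
t: 25.07
position: [0.5541, 0.0607, 0.1744]
ee_rot: [-0.28, -3.121, 0.003]
force: [0.1, 0.2, -2.6]
width: 0.0782
```

```bash
python3 -c "
from h import *
lev()"
```

```text
t 25.07 yaw 79.7 q6 -77 pos [0.5541 0.0607 0.1744] Mz 0.237 F [ 0.1  0.2 -2.6] fix [-0.002  -0.0004  0.0003] rot [-0.002 -0.008  0.   ]
```

Call:
play_rows:
  series:
    - [-0.002,0,0,-0.002,-0.008,0.08]
    - [0,0,0,0,0,0.08]
    - [0,0,0,0,0,0.08]
    - [0,0,0,0,0,0.08]
    - [0,0,0,0,0,0.08]
    - [0,0,0,0,0,0.08]
    - [0,0,0,0,0,0.08]
    - [0,0,0,0,0,0.08]
    - [0,0,0,0,0,0.06]
    - [0,0,0,0,0,0.03]

```text
t: 25.9
position: [0.5531, 0.0626, 0.1743]
ee_rot: [-1.426, -2.786, 0.007]
force: [0.6, 0.2, -3.5]
width: 0.0778
```

```bash
python3 -c "
from h import *
lev()"
```

```text
t 25.9 yaw 35.8 q6 -33 pos [0.5531 0.0626 0.1743] Mz 0.224 F [ 0.6  0.2 -3.5] fix [-0.0038  0.0008  0.0003] rot [-0.009 -0.008  0.   ]
```

Now slow steps, checking the torque each time.

Call:
play_rows:
  series:
    - [-0.0019,0.0004,0,-0.004,-0.004,0.03]
    - [-0.0019,0.0004,0,-0.004,-0.004,0.03]
    - [0,0,0,0,0,0.03]
    - [0,0,0,0,0,0.03]
    - [0,0,0,0,0,0.03]
    - [0,0,0,0,0,0.03]

```text
t: 26.4
position: [0.5541, 0.0632, 0.1746]
ee_rot: [-1.68, -2.643, 0.001]
force: [0.6, -1.3, -4.7]
width: 0.0786
```

```bash
python3 -c "
from h import *
lev()"
```

```text
t 26.4 yaw 25.1 q6 -23 pos [0.5541 0.0632 0.1746] Mz 0.246 F [ 0.6 -1.3 -4.7] fix [-0.0037  0.0004  0.0006] rot [-0.006 -0.008 -0.   ]
```

Call:
play_rows:
  series:
    - [-0.0018,0,0.0003,-0.003,-0.004,0.027]
    - [-0.0018,0,0,-0.003,-0.004,0.027]
    - [0,0,0,0,0,0.027]

```text
t: 26.65
position: [0.5543, 0.0627, 0.1745]
ee_rot: [-1.79, -2.574, -0.002]
force: [1.0, 5.4, -1.8]
width: 0.0784
```

```bash
python3 -c "
from h import *
lev()"
```

```text
t 26.65 yaw 20.4 q6 -18 pos [0.5543 0.0627 0.1745] Mz 0.211 F [ 1.   5.4 -1.8] fix [-0.0031  0.0007  0.0005] rot [-0.003 -0.006 -0.   ]
```

Call:
play_rows:
  series:
    - [-0.001,0,0.0003,-0.001,-0.002,0.027]
    - [-0.001,0,0,-0.001,-0.002,0.027]
    - [0,0,0,0,0,0.027]

```text
t: 26.9
position: [0.5542, 0.0634, 0.1748]
ee_rot: [-1.894, -2.498, -0.004]
force: [0.6, -2.3, -3.3]
width: 0.0784
```

```bash
python3 -c "
from h import *
lev()"
```

```text
t 26.9 yaw 15.6 q6 -13 pos [0.5542 0.0634 0.1748] Mz 0.274 F [ 0.6 -2.3 -3.3] fix [-0.0038  0.0008  0.0007] rot [-0.002 -0.007  0.   ]
```

Call:
play_rows:
  series:
    - [-0.001,0,0.0003,-0.001,-0.002,0.027]
    - [-0.001,0,0,-0.001,-0.002,0.027]
    - [0,0,0,0,0,0.027]

```text
t: 27.15
position: [0.5541, 0.0635, 0.1749]
ee_rot: [-1.996, -2.417, -0.004]
force: [0.9, -1.2, -3.5]
width: 0.0781
```

```bash
python3 -c "
from h import *
lev()"
```

```text
t 27.15 yaw 10.9 q6 -8 pos [0.5541 0.0635 0.1749] Mz 0.235 F [ 0.9 -1.2 -3.5] fix [-0.0038  0.0012  0.0009] rot [-0.002 -0.007 -0.   ]
```

Call:
play_rows:
  series:
    - [-0.001,0,0.0003,-0.001,-0.002,0.027]
    - [-0.001,0,0,-0.001,-0.002,0.027]
    - [0,0,0,0,0,0.027]

```text
t: 27.4
position: [0.5541, 0.0636, 0.1751]
ee_rot: [-2.095, -2.333, -0.005]
force: [1.1, -1.2, -3.7]
width: 0.0782
```

```bash
python3 -c "
from h import *
lev()"
```

```text
t 27.4 yaw 6.1 q6 -4 pos [0.5541 0.0636 0.1751] Mz 0.28 F [ 1.1 -1.2 -3.7] fix [-0.0038  0.0015  0.0011] rot [-0.002 -0.006  0.   ]
```

Call:
play_rows:
  series:
    - [-0.001,0,0.0005,-0.001,-0.002,0.027]
    - [-0.001,0,0,-0.001,-0.002,0.027]
    - [0,0,0,0,0,0.027]

```text
t: 27.65
position: [0.5541, 0.0637, 0.1753]
ee_rot: [-2.191, -2.245, -0.006]
force: [1.5, -1.0, -2.7]
width: 0.078
```

```bash
python3 -c "
from h import *
lev()"
```

```text
t 27.65 yaw 1.4 q6 1 pos [0.5541 0.0637 0.1753] Mz 0.257 F [ 1.5 -1.  -2.7] fix [-0.0038  0.0018  0.0013] rot [-0.001 -0.006  0.   ]
```

Call:
play_rows:
  series:
    - [-0.001,0.0005,0.0005,-0.001,-0.002,0.027]
    - [-0.001,0.0005,0.0005,-0.001,-0.002,0.027]
    - [0,0,0,0,0,0.027]

```text
t: 27.9
position: [0.5546, 0.0637, 0.1753]
ee_rot: [-2.283, -2.152, -0.004]
force: [0.6, -0.9, -3.6]
width: 0.078
```

```bash
python3 -c "
from h import *
lev()"
```

```text
t 27.9 yaw -3.4 q6 6 pos [0.5546 0.0637 0.1753] Mz 0.271 F [ 0.6 -0.9 -3.6] fix [-0.0037  0.0017  0.0013] rot [-0.001 -0.005 -0.   ]
```

Call:
play_rows:
  series:
    - [-0.001,0.0005,0.0005,-0.001,-0.002,0.027]
    - [-0.001,0.0005,0.0005,-0.001,-0.002,0.027]
    - [0,0,0,0,0,0.027]

```text
t: 28.15
position: [0.5549, 0.0637, 0.1753]
ee_rot: [-2.37, -2.056, -0.003]
force: [0.2, -1.5, -3.8]
width: 0.0781
```

```bash
python3 -c "
from h import *
lev()"
```

```text
t 28.15 yaw -8.1 q6 11 pos [0.5549 0.0637 0.1753] Mz 0.301 F [ 0.2 -1.5 -3.8] fix [-0.0035  0.0017  0.0013] rot [-0.002 -0.004  0.   ]
```

Call:
play_rows:
  series:
    - [-0.001,0.0005,0.0005,-0.001,-0.002,0.025]
    - [0,0,0,0,0,0.025]

```text
t: 28.32
position: [0.5549, 0.0637, 0.1753]
ee_rot: [-2.422, -1.994, -0.002]
force: [-0.1, 0.4, -3.4]
width: 0.0786
```

```bash
python3 -c "
from h import *
lev()"
```

```text
t 28.32 yaw -11.1 q6 14 pos [0.5549 0.0637 0.1753] Mz 0.196 F [-0.1  0.4 -3.4] fix [-0.0034  0.0018  0.0013] rot [-0.003 -0.003 -0.   ]
```

Still cutting, so that was noise.

Call:
play_rows:
  series:
    - [-0.001,0.0005,0.0005,-0.001,-0.002,0.027]
    - [-0.001,0.0005,0.0005,-0.001,-0.002,0.027]
    - [0,0,0,0,0,0.027]

```text
t: 28.57
position: [0.5551, 0.0637, 0.1754]
ee_rot: [-2.503, -1.892, -0.001]
force: [0.2, -2.3, -4.2]
width: 0.078
```

```bash
python3 -c "
from h import *
lev()"
```

```text
t 28.57 yaw -15.8 q6 18 pos [0.5551 0.0637 0.1754] Mz 0.293 F [ 0.2 -2.3 -4.2] fix [-0.0033  0.0019  0.0014] rot [-0.003 -0.003 -0.   ]
```

Call:
play_rows:
  series:
    - [-0.001,0.0005,0.0005,-0.001,-0.002,0.027]
    - [-0.001,0.0005,0.0005,-0.001,-0.002,0.027]
    - [0,0,0,0,0,0.02]

```text
t: 28.82
position: [0.5553, 0.0636, 0.1754]
ee_rot: [-2.574, -1.796, 0.0]
force: [-0.3, -0.7, -3.8]
width: 0.0777
```

```bash
python3 -c "
from h import *
lev()"
```

```text
t 28.82 yaw -20.2 q6 23 pos [0.5553 0.0636 0.1754] Mz 0.234 F [-0.3 -0.7 -3.8] fix [-0.0032  0.0019  0.0014] rot [-0.003 -0.002  0.   ]
```

Call:
play_rows:
  series:
    - [-0.001,0.0005,0.0005,-0.001,-0.002,0.027]
    - [-0.001,0.0005,0.0005,-0.001,-0.002,0.027]
    - [0,0,0,0,0,0.02]

```text
t: 29.07
position: [0.5553, 0.0636, 0.1753]
ee_rot: [-2.64, -1.698, 0.001]
force: [-0.2, -0.7, -3.6]
width: 0.078
```

```bash
python3 -c "
from h import *
lev()"
```

```text
t 29.07 yaw -24.5 q6 27 pos [0.5553 0.0636 0.1753] Mz 0.564 F [-0.2 -0.7 -3.6] fix [-0.003   0.0021  0.0013] rot [-0.003 -0.001 -0.   ]
```

Torque jumped from 0.25 to 0.56 N m over one 4° step, which matches the shank's stiffness, so the tap has bottomed. Releasing now and lifting away.

Call:
play_rows:
  series:
    - [-0.0015,0.001,0,-0.001,0,-0.08]
    - [-0.0015,0.001,0,0,0,-0.09]
    - [0,0,0,0,0,-0.09]
    - [0,0,0,0,0,-0.09]
    - [0,0,0,0,0,-0.04]
    - [0,0,-0.015,0,0,0]
    - [0,0,-0.02,0,0,0]
    - [0,0,-0.02,0,0,0]
    - [0,0,-0.02,0,0,0]
    - [0,0,-0.02,0,0,0]
    - [0,0,-0.02,0,0,0]
    - [0,0,0,0,0,0]
    - [0,0,0,0,0,0]

```text
t: 30.15
position: [0.5571, 0.0583, 0.3029]
ee_rot: [2.247, 2.186, 0.007]
force: [0.8, 0.2, -1.4]
width: 0.0779
```

```bash
python3 -c "
from h import *
lev()
look(-38,'pics/i.png');ball(0)"
```

```text
t 30.15 yaw -1.6 q6 4 pos [0.5571 0.0583 0.3029] Mz -0.033 F [ 0.8  0.2 -1.4] fix [ 0.0019 -0.0021  0.1289] rot [ 0.008  0.001 -0.   ]
(212, 149) (272, 159)
top red [268.  161.3] blk [237.4 199.3]
side red [333.9 200.3] blk [289.7 191.5]
top wrench_red_end 0.57 r 0.063 yaw 135.1
side wrench_red_end 0.58 r 0.063 yaw 150.9
side wrench_black_end 0.71 r 0.066 yaw 147.7
```

View pics/i.png

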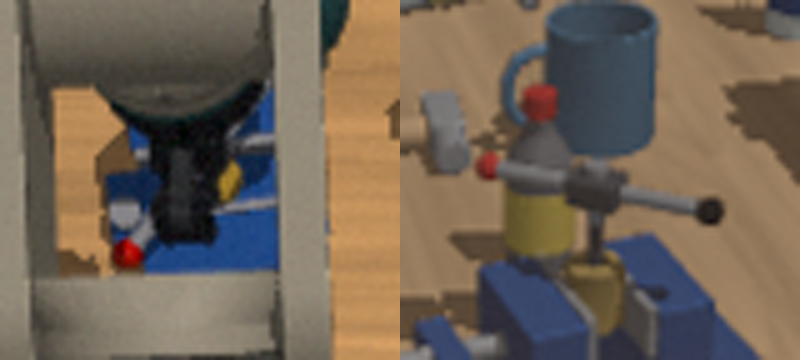

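The red end rests at about 142°, with side red at (289.8,191.8), 139° into the third stroke. The gripper is clear at z = 0.30 and the bottle, mug and hammer are where they were. Handing in.

```bash
python3 -c "
from h import *
for n in('oil_bottle_mid','spare_blank_mid','done_nut_mid','mug_mid'):
    print(n,[ray('top',d['location'],.04).round(3)[:2].tolist()+[round(d['p'],2)] for d in cams.tip_of(n,'top')])
print(get_obs()['t'],env.sign_off())"
```

```text
oil_bottle_mid [[0.567, 0.211, 0.62]]
spare_blank_mid [[0.607, -0.06, 0.67]]
done_nut_mid [[0.549, -0.07, 0.61]]
mug_mid [[0.652, 0.374, 0.91]]
the job is handed in; nothing more can be done
30.65 None
```

The thread is cut down to the bottom of the hole, and I handed the job in at 30.65 s of the 72 s allowed. I set the open fingers one beside each arm of the middle-sized vise's wrench and turned about the tap's axis.

| Stroke | Turn, read from the pictures |
|---|---|
| 1st forward | about 184–186° |
| 1st back | about 90° |
| 2nd forward | about 180° |
| 2nd back | about 91° |
| 3rd forward | about 139°, to the bottom |

- **Bottoming:** the torque jumped from about 0.25 to 0.56 N m within one 4° step. I stopped there and released at once. That last step wound the shank about 0.3 N m past cutting torque before I caught it.
- **Never past the start:** by the pictures, the tap was never closer than about 95° forward of where it started.
- **Last checks:** the gripper is about 130 mm above its working height, reading near-zero force and torque. The spare blank and mug read within 2 mm of where they began.
- **Less certain:** the overhead network put the oil bottle 7 mm and the finished nut 11 mm from their first readings. The gripper worked well away from both. The bottle looks unmoved in the side view, so I take these as detection error; I did not check the nut by eye.
- **Final bar angle:** detections of the final bar angle ranged from 135° to 151°; my own reading of about 142° lies between them.

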